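# Cock the spring press with the hook and fire it to drive a cap liner home

### The job

Take the orange-handled hook from its rack, reach down the bore of the green spring press with it and draw the striker up by its brass loop until the sear catches and holds it. Take the hook out of the bore, then trip the red trigger so that one full blow drives the white liner fully home in the blue cap. Leave the hook hanging in its rack again and do not disturb the bottles, the jar or the crate.

Things in the scene. Friction and masses are not known exactly. Their poses are not given: they have to be found in the camera images.
- press: Fixed spring press. Grey base 185 x 110 x 15 mm (x from -125 to +60 mm), columns at y = +-41 mm, and on top a green upright tube, 64 mm outside, 54 mm inside, from 98 to 160 mm above the table. Origin: on the table, on the tube's axis; z up, -x towards the red trigger. Under the tube lies a blue cap (49 mm) with a white liner 8 mm proud.
- bore_mouth (a point): Centre of the tube's open top, 160 mm above the table; axes as the press.
- loop_bar (a point): Middle of the brass loop's level top bar (6 mm thick, 26 mm long along the press's y; axes as the press), 9 mm to +x of the bore's axis. At rest 112 mm above the table, 48 mm below the mouth; under it a window 24 mm high, 20 mm wide along y, open towards +-x, down to the striker's flat 36 mm top disc. It rises 45 mm when cocked.
- striker (a joint): Striker travel upward in m: 0 at rest; the sear snaps under it and holds at 0.045; hard stop at 0.052. The spring (330 N/m) needs about 15 N at 0.045 and the sear adds up to 5 N just before. If it slips off half-way it strikes too weakly and may part-drive the liner.
- trigger (a joint): Red trigger in rad: 0 free (sear engaged), 0.30 its end. The sear lets go when the pad is about 11 mm down (0.17 rad); the force peaks at about 10 N on the way, then falls. It springs back when let go.
- trigger_pad (a point): Centre of the top face of the red trigger pad (30 x 30 mm), 95 mm from the bore's axis towards the press's -x, 72 mm above the table when free. Pushed straight down it goes down 18 mm at most.
- liner (a joint): How far the liner has been driven, in m: 0 at the start, 0.008 fully home. It moves only under a blow (16 N friction) and does not spring back.
- hook_grip (a point): Centre of the hook tool's orange handle, 20 x 20 x 60 mm, upright: z up, x the way the prong points. Below: collar (36 mm wide, 6 thick, underside 36 mm below here), then a 6 mm shaft on the axis to 136 mm below here (lowest point). There a 6 mm thick prong runs out to 19 mm along x, rising 5 mm. A bar hauled by it lies with its middle 125 mm below here. Mass 0.1 to 0.16 kg.
- hook_tip (a point): End of the hook's prong: 16 mm along x from the handle's axis and 128 mm below hook_grip.
- rack: Fixed grey rack, foot 90 x 80 mm, with a level fork whose top is 116 mm above the table: a slot 18 mm wide along the rack's x, with 4 mm lips at x = -29 mm, an upright at +29 mm. The hook hangs in it by its collar, prong towards +x along the slot; it lifts straight up and is lowered straight down so. Origin: on the table under the hook.
- rack_home (a point): Where hook_grip is when the tool hangs in the rack, 152 mm above the table; axes as the rack.
- tall_bottle: Loose glass bottle with a blue cap, 84 mm diameter, 230 mm tall; a bystander. Origin: centre of its underside.
- squat_bottle: Loose glass bottle with a blue cap, 72 mm diameter, 110 mm tall; a bystander. Origin: centre of its underside.
- amber_jar: Loose amber jar with a white cap, 60 mm diameter, 70 mm tall; a bystander. Origin: centre of its underside.
- crate: Fixed green crate of blue caps, 110 x 120 x 70 mm; a bystander. Origin: centre of its underside.

How it is judged:
On the way, in this order (a step that is already met when the one before it is completed fails the run):
1. the striker is drawn up and held by the sear alone, the liner not yet struck (value of joint striker above 0.042 m and contact force between hook and striker below 0.3 N and value of joint liner below 0.002 m), for 0.2 s.
2. the blow has driven the liner home (value of joint liner above 0.0065 m and value of joint striker below 0.006 m), for 0.1 s.
At the end, for the whole second after the job is handed in: The liner is driven at least 6.5 of its 8 mm, the striker is down (joint under 6 mm), and the hook hangs released in its rack, its handle within 25 mm of its home and within 0.15 rad of upright (all of step 2 and distance between hook_grip and rack_home below 0.025 m and angle between hook_grip's own z axis and vertical below 0.15 rad); the robot touches nothing.
It fails at once if a bottle or the jar was shifted or tipped by more than 20 mm (distance of any of tall_bottle, squat_bottle, amber_jar from where it was at the start of the episode above 0.02 m or angle between any of tall_bottle, squat_bottle, amber_jar's own z axis and vertical above 0.3 rad).
It fails at once if the crate was pushed with more than 15 N (contact force between crate and anything else above 15 N).
It fails at once if the striker was handled with the fingers, not the hook (contact force between the fingers and striker above 1 N).
It fails at once if the liner was struck while the hook was still in the bore (value of joint liner above 0.002 m and horizontal distance between hook_tip and bore_mouth below 0.03 m and z of hook_tip in the frame of press below 0.16 m).
It also fails if it takes over 61 s, if anything falls off the work surface, if the arm or the gripper's body presses on something with over 40 N, if the wrist force passes 120 N, or if a joint passes its speed limit or range.

### The arm

A 6-joint arm with a two-finger parallel gripper is mounted at the origin on the work surface. World frame = base frame: x ahead of the robot, y to its left, z up, the work surface at z = 0. Lengths are in m, angles in rad, forces in N, time in s.
With the tool pointing down it reaches from about 0.35 to 0.975 m from the base axis. Payload 17.4 kg.
Tool frame: the origin (TCP) lies midway between the tips of the shut fingers; the grasp point (between the pads) lies 19 mm behind it; z points along the fingers, y is the line along which they close (so a half turn about z gives the same grasp; the last joint's range is limited). The gripper opens to 85 mm and grips with 20 to 120 N. Pads are 22 mm wide; open, the fingers measure 114 mm over their backs; the gripper's body (76 mm by 85 mm) begins 54 mm behind the grasp point. The pads swing forward as they close: fully open they stand 13 mm farther back than shut.
Start: joints at [1.227, 0.116, 1.442, -0, 1.584, -0.038], TCP at [0.203, 0.644, 0.231] pointing down, gripper open.
Joint ranges: [-2.83, 2.83], [-0.83, 2.19], [0.07, 2.5], [-1.14, 4.28], [0.01, 3], [-2.97, 2.97]. Speed limits (rad/s): [1.89, 1.89, 2.22, 3.14, 3.14, 3.14].

### API

Orientations are given as [roll, pitch, yaw] about the fixed x, y, z axes, in that order (R = Rz(yaw) Ry(pitch) Rx(roll)).
In Python, from plant import ctrl gives the robot as it stands. The module is installed in compiled form; this text tells all that it offers. Calls block until the motion is done:
- ctrl.move_pose(position, orientation): joint-space move of the TCP to a pose.
- ctrl.line_to(position, ori=None, feed=0.15, threshold=None): straight line of the TCP; ori=None keeps the orientation; feed is the mean speed in m/s. With threshold (N) it stops when the force on the tool has changed by that much, and returns True; else False.
- ctrl.set_joints(angles): joint-space move.
- ctrl.gripper_to(opening, effort=None): opening from 0.0 (shut) to 1.0 (fully open); effort is the grip in N (None keeps the last); returns when the fingers have stopped.
- ctrl.hold(seconds).
- ctrl.inverse_kinematics(position, orientation): joint angles nearest the present ones, or None.
- ctrl.read_camera(name): name is "scene" or "top" or "wrist"; returns the picture (384x512x3 uint8, blue, green, red); there is no depth.
- ctrl.get_calibration(name): a dict with "fx", "fy", "cx", "cy" (pixels), "extrinsics" (4x4, takes a point from camera to world coordinates). Camera axes: x right, y down, z forward; pixel columns grow to the right and rows downward; lengths in m; the calibration is good to about 2 mm. A picture is of the moment at which its call begins: read the wrist's pose just before it. get_calibration takes no time and is no camera call; for the wrist camera it gives the pose at the moment of the call.
A pose or a line that the arm cannot do raises ctrl.MotionError and nothing moves.
- ctrl.close_job(): hands the job in; it is judged then, once.
Trained networks look in the newest picture that a camera, given by its name, has taken for a name from the list of things; names that differ only in an ending like _2 or _b are one class to them, and where a whole thing is asked for, a point or a joint stands for the part that bears it (a point fixed in the world has none). Each returns a list of dicts, best first, with "score" (0 to 1); they miss things now and then, are a little off and sometimes report something else, mostly with a low value. They report only what shows in the picture. A call takes as long as a camera call.
- ctrl.trace(target, camera): "mask" (384x512 bool, what is visible of it) and "rect" ([left, top, right, bottom] in pixels, round what is visible of it).
Readings, each from a call of its own:
- ctrl.current_time_s(): time.
- ctrl.current_joint_pos(): joint angles.
- ctrl.current_dq(): joint speeds.
- ctrl.current_effort(): joint torques, N m.
- ctrl.current_ee_pos(): TCP position.
- ctrl.current_tcp_rot(): TCP orientation.
- ctrl.current_wrist_force(): force on the tool from outside, world axes, zero at the start.
- ctrl.current_torque(): the same for the moment, N m.
- ctrl.current_grip_width(): opening from 0.0 (shut) to 1.0 (fully open).
- ctrl.current_gripper_force(): force on a finger pad.
Only numpy, scipy, OpenCV 4.12 (cv2) and the standard library are available. Lean on these libraries where they do the work, as an engineer would, in place of code of your own. Each camera call takes 0.05 s, during which the arm holds its last target. There are 200 camera calls.

## Working session

There is one attempt and no reset: what is moved stays moved. The work goes in short steps, each a Python script; the robot and the scene stay as the last script left them, time stands still between calls to the robot, and variables do not carry over. Pictures are saved under pics/ and viewed, at most 10 in all, crops included, and the job is handed in when it is done.

```bash
mkdir -p pics
cat > h.py <<'E'
import numpy as np, cv2
from plant import ctrl
def ray(cal,u,v):
    E=np.array(cal["extrinsics"]); d=E[:3,:3]@np.array([(u-cal["cx"])/cal["fx"],(v-cal["cy"])/cal["fy"],1]); return E[:3,3],d
def at_z(cal,u,v,z):
    o,d=ray(cal,u,v); return o+d*(z-o[2])/d[2]
def proj(cal,p):
    E=np.array(cal["extrinsics"]); c=E[:3,:3].T@(np.array(p)-E[:3,3]); return cal["fx"]*c[0]/c[2]+cal["cx"],cal["fy"]*c[1]/c[2]+cal["cy"]
E
python3 - <<'E'
from h import *
ims=[]
for n in("scene","top"):
    im=ctrl.read_camera(n); cv2.imwrite(f"pics/{n}0.png",cv2.resize(im,(800,600),interpolation=cv2.INTER_CUBIC))
    c=ctrl.get_calibration(n); print(n,c["fx"],c["cx"],c["cy"],np.round(c["extrinsics"],3).tolist())
    for t in("press","trigger","hook_grip","rack","tall_bottle","squat_bottle","amber_jar","crate","loop_bar"):
        r=ctrl.trace(t,n)
        for q in r[:2]:
            ys,xs=np.nonzero(q["mask"]); print(t,round(q["score"],2),np.round(q["rect"]),xs.mean().round(1),ys.mean().round(1))
print(ctrl.current_time_s())
E
```

```text
scene 351.3606330525902 252.12542075476674 189.77713190109554 [[0.865, 0.423, -0.269, 0.805], [0.501, -0.741, 0.447, -0.393], [-0.01, -0.522, -0.853, 0.895], [0.0, 0.0, 0.0, 1.0]]
trigger 0.51 [204. 198. 229. 208.] 212.9 204.4
trigger 0.34 [127. 262. 198. 334.] 161.5 299.2
hook_grip 0.62 [289.  88. 297. 130.] 291.3 100.1
rack 0.85 [272.  94. 310. 145.] 291.4 122.7
tall_bottle 0.86 [169. 198. 215. 266.] 192.1 230.3
squat_bottle 0.83 [231. 242. 260. 282.] 244.1 259.2
squat_bottle 0.65 [273.  96. 307. 146.] 291.6 122.7
amber_jar 0.83 [259. 173. 278. 197.] 267.2 185.5
crate 0.72 [129. 266. 200. 337.] 161.3 299.4
loop_bar 0.59 [274.  96. 310. 147.] 292.0 122.1
loop_bar 0.36 [286.  85. 298. 126.] 291.1 100.4
top 389.8313818922285 262.0165124920795 186.86167647877016 [[-0.008, -0.988, 0.152, 0.427], [-1.0, 0.004, -0.023, 0.008], [0.022, -0.152, -0.988, 1.068], [0.0, 0.0, 0.0, 1.0]]
press 0.69 [246. 174. 300. 249.] 272.5 208.4
press 0.3 [104. 205. 124. 218.] 117.3 212.3
trigger 0.61 [268. 198. 285. 235.] 277.5 224.1
hook_grip 0.82 [105. 206. 126. 218.] 116.1 212.4
rack 0.66 [109. 197. 150. 236.] 130.7 213.9
tall_bottle 0.88 [302. 194. 351. 234.] 326.2 216.0
squat_bottle 0.62 [294. 155. 323. 186.] 309.8 170.4
amber_jar 0.89 [212. 183. 237. 206.] 223.1 195.5
amber_jar 0.42 [346. 193. 413. 245.] 377.6 217.6
crate 0.78 [346. 190. 411. 244.] 377.9 217.6
loop_bar 0.57 [263. 185. 277. 200.] 269.7 192.6
1.0
```

View pics/scene0.png

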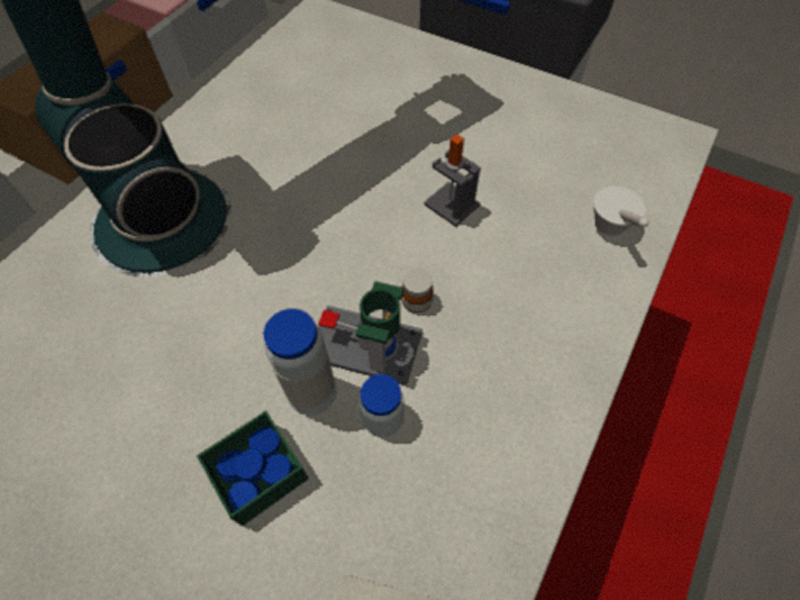

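View pics/top0.png

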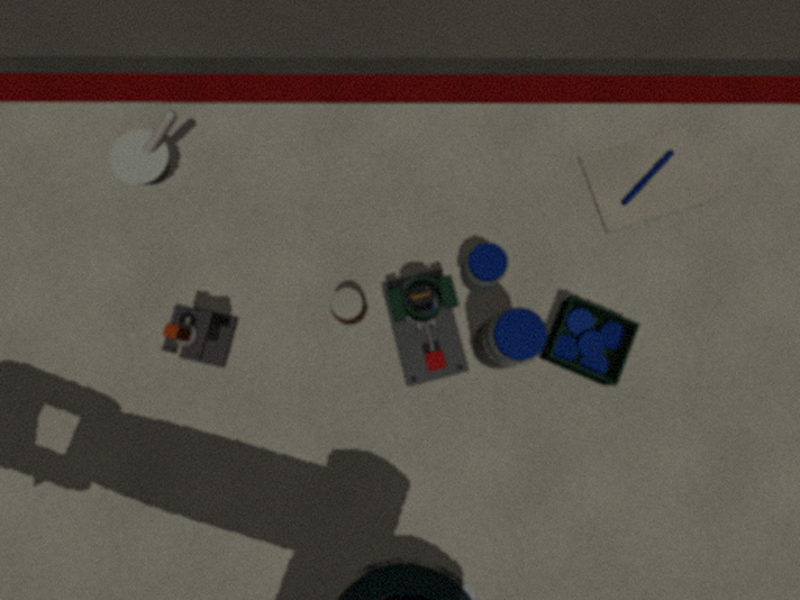

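Scene view: the hook stands in its rack at (455,170). The press tube is at (380,310), the red pad at (329,318), and the tall bottle at (295,350) is close to the pad. Top view: tube mouth (423,298), pad (434,360), handle (172,331), rack upright at right (218,322), so rack +x points roughly to world −y.

Run:
```python
from h import *
c=ctrl.get_calibration("top"); s=1/1.5625
P=lambda u,v,z:at_z(c,u*s,v*s,z)
tube=P(423,298,.16); pad=P(434,360,.072); print("tube",tube,"pad",pad, "dir",np.arctan2(*(tube-pad)[1::-1]), np.linalg.norm((tube-pad)[:2]))
for n,u,v,z in (("tall",521,334,.23),("squat",488,262,.11),("jar",348,301,.07),("handle",171,331,.18),
 ("f1",178,305,0),("f2",237,320,0),("f3",224,366,0),("f4",163,350,0)): print(n,P(u,v,z).round(4))
w=ctrl.get_calibration("wrist"); print(ctrl.current_ee_pos(),ctrl.current_tcp_rot()); print(w["fx"],w["cx"],w["cy"],np.round(w["extrinsics"],3).tolist())
```

```text
tube [ 0.55729896 -0.03262322  0.16      ] pad [ 0.46790379 -0.05340297  0.072     ] dir 0.22839240127499127 0.09177850305856322
tall [ 0.4963 -0.1645  0.23  ]
squat [ 0.6225 -0.1401  0.11  ]
jar [0.5658 0.0872 0.07  ]
handle [0.5078 0.3341 0.18  ]
f1 [0.5699 0.3903 0.    ]
f2 [0.5429 0.2865 0.    ]
f3 [0.463 0.306 0.   ]
f4 [0.4913 0.4122 0.    ]
[0.20320057 0.64368569 0.2313153 ] [-3.14157969e+00 -1.51547725e-05  2.83578889e+00]
292.47443514051133 254.41808011299557 190.87525718103765 [[0.301, 0.905, 0.302, 0.126], [0.954, -0.285, -0.095, 0.668], [-0.0, 0.316, -0.949, 0.372], [0.0, 0.0, 0.0, 1.0]]
```

Run:
```python
from h import *
import pickle
pi=np.pi
D={}
for n,p,y in (("rack",[.508,.334,.33],1.317),("press",[.53,-.04,.36],-2.914)):
    ctrl.move_pose(p,[pi,0,y]); ctrl.hold(.2)
    c=ctrl.get_calibration("wrist"); im=ctrl.read_camera("wrist"); D[n]=(c,im)
    cv2.imwrite(f"pics/w_{n}.png",cv2.resize(im,(800,600),interpolation=cv2.INTER_CUBIC))
    print(n,ctrl.current_joint_pos().round(3) if hasattr(ctrl.current_joint_pos(),'round') else ctrl.current_joint_pos())
    for t in (("hook_grip","rack") if n=="rack" else ("press","trigger","striker","tall_bottle")):
        for q in ctrl.trace(t,"wrist")[:1]:
            ys,xs=np.nonzero(q["mask"]); print(t,round(q["score"],2),np.round(q["rect"]),xs.mean().round(1),ys.mean().round(1))
pickle.dump(D,open("D.pkl","wb")); print(ctrl.current_time_s())
```

```text
rack [ 0.541 -0.038  1.443  0.     1.738  0.793]
hook_grip 0.93 [244. 145. 268. 184.] 254.9 165.0
rack 0.71 [227. 121. 290. 189.] 259.4 148.4
press [-0.123 -0.201  1.542 -0.     1.8   -1.922]
press 0.82 [215.  85. 296. 214.] 255.1 147.5
trigger 0.84 [241.  93. 264. 153.] 254.5 114.3
striker 0.69 [247. 165. 268. 189.] 255.5 176.9
tall_bottle 0.98 [ 89.  69. 213. 158.] 148.9 112.5
5.7417
```

View pics/w_rack.png

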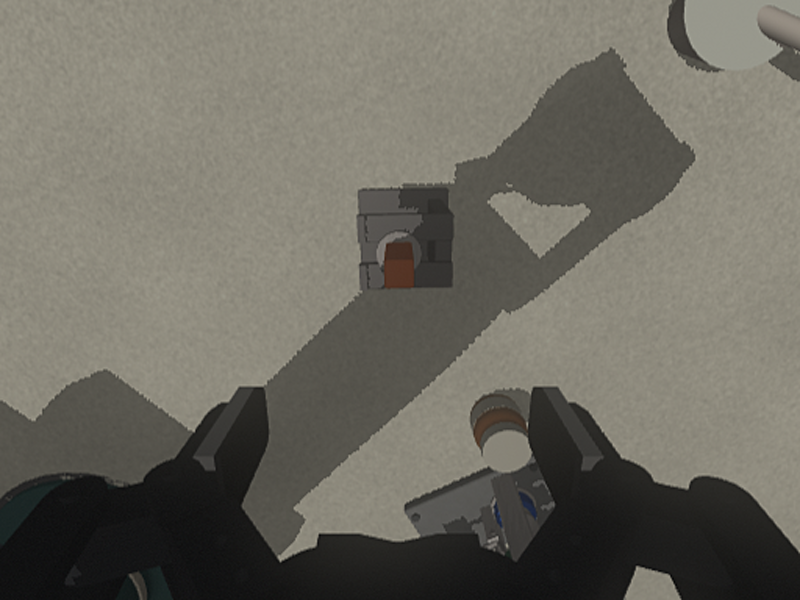

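View pics/w_press.png

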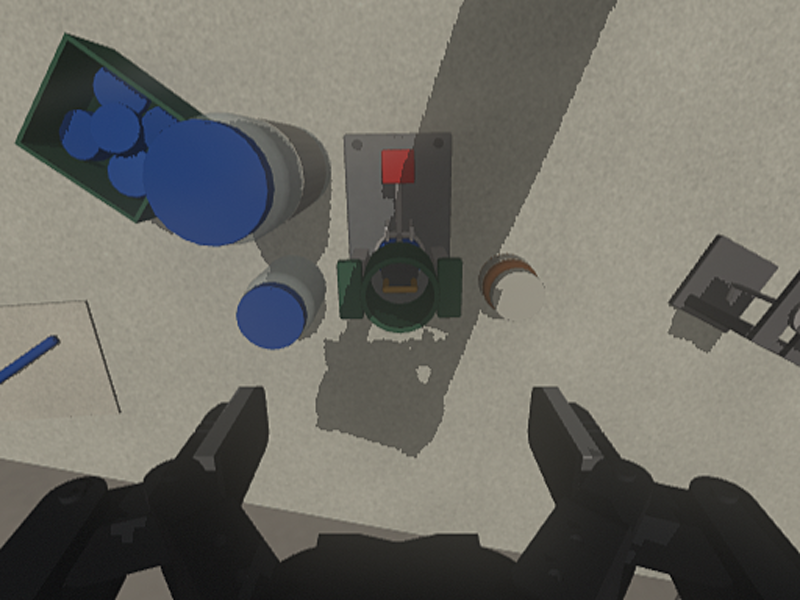

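Rack view: handle top face around (399,275), collar (399,250), fork edges vertical, so the yaw is right. Press view: tube mouth around (400,287), brass bar (400,289), pad (398,166), also well aligned. I still need the rack's upright side, so I'm enlarging it.

Run:
```python
from h import *
import pickle
D=pickle.load(open("D.pkl","rb"))
s=cv2.imread("pics/scene0.png")[110:240,400:520]
a=D["rack"][1][110:195,215:305]; b=D["press"][1][145:235,420:512]; t=cv2.imread("pics/top0.png")[280:380,150:250]
p=D["press"][1][75:215,205:305]
f=lambda i:cv2.convertScaleAbs(cv2.resize(i,(266,300),interpolation=cv2.INTER_CUBIC),alpha=1.5)
cv2.imwrite("pics/mix.png",np.vstack([np.hstack([f(s),f(a),f(b)]),np.hstack([f(t),f(p),f(p[80:135,20:80])])]))
c=D["rack"][0]; k=1/1.5625
for n,u,v,z in (("top",399,275,.182),("collar",399,250,.122),("forkL lower",361,288,.116),("forkR lower",453,287,.116),("forkUL",358,214,.116),("forkUR",453,213,.116),("footUL",360,189,0),("footUR",448,187,0)): print(n,at_z(c,u*k,v*k,z).round(4))
c=D["press"][0]
for n,u,v,z in (("tube",400,289,.16),("bar",400,289,.115),("pad",398,166,.072),("padUL",382,150,.072),("padUR",414,150,.072),("padLL",382,183,.072),("bUL",345,134,.015),("bUR",451,134,.015),("tall",209,183,.23),("squat",271,316,.11),("jar",520,296,.07)): print(n,at_z(c,u*k,v*k,z).round(4))
```

```text
top [0.5088 0.3348 0.182 ]
collar [0.5098 0.3381 0.122 ]
forkL lower [0.4718 0.314  0.116 ]
forkR lower [0.5443 0.2963 0.116 ]
forkUL [0.4859 0.372  0.116 ]
forkUR [0.5569 0.3545 0.116 ]
footUL [0.4808 0.3821 0.    ]
footUR [0.5669 0.362  0.    ]
tube [ 0.5536 -0.0329  0.16  ]
bar [ 0.5671 -0.0295  0.115 ]
pad [ 0.4675 -0.0544  0.072 ]
padUL [ 0.4573 -0.0714  0.072 ]
padUR [ 0.4509 -0.0436  0.072 ]
padLL [ 0.4853 -0.0652  0.072 ]
bUL [ 0.4517 -0.1124  0.015 ]
bUR [ 0.4277 -0.0091  0.015 ]
tall [ 0.4951 -0.1599  0.23  ]
squat [ 0.6204 -0.1379  0.11  ]
jar [0.5609 0.0916 0.07  ]
```

View pics/mix.png

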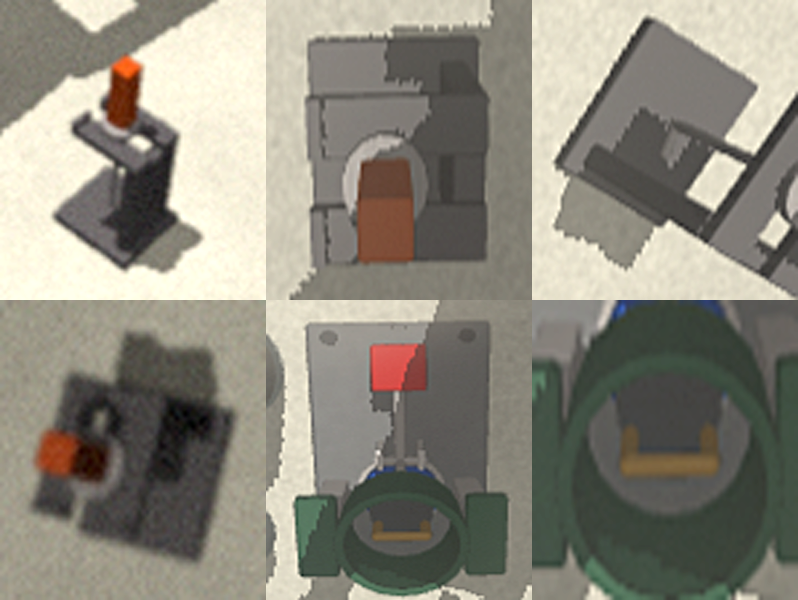

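Fork details: the slot runs left–right in the wrist crop, and the upright is on the world +x side. That makes rack yaw ≈ −0.24 and press yaw ≈ +0.228. Bar and tube are seen well, so I'm going for the hook.

```bash
cat >> h.py <<'E'
pi=np.pi; RY=-0.24; PY=0.228
HK=np.array([.5088,.3350]); PO=np.array([.5593,-.0322]); ZG=.136   # hook_z = tcp_z + .152-ZG
OR=[pi,0,RY+pi]; OP=[pi,0,PY-pi]
def pp(x,y,hz): # TCP for hook axis at press x,y and hook_grip height hz
    c,s=np.cos(PY),np.sin(PY); return [PO[0]+c*x-s*y,PO[1]+s*x+c*y,hz-.152+ZG]
E
python3 - <<'E'
from h import *
ctrl.move_pose([*HK,.27],OR)
ctrl.line_to([*HK,ZG],feed=.12)
f0=np.array(ctrl.current_wrist_force())
ctrl.gripper_to(0,effort=90); print("w",ctrl.current_grip_width(),ctrl.current_gripper_force(),np.array(ctrl.current_wrist_force())-f0)
ctrl.line_to([*HK,ZG+.03],feed=.08); print(ctrl.current_wrist_force())
ctrl.line_to([*HK,.345],feed=.15)
ctrl.move_pose(pp(-.017,0,.355),OP); ctrl.hold(.3)
print(ctrl.current_ee_pos(),ctrl.current_wrist_force(),ctrl.current_time_s())
import pickle
c=ctrl.get_calibration("wrist"); im=ctrl.read_camera("wrist"); pickle.dump((c,im),open("D2.pkl","wb"))
sc=ctrl.read_camera("scene"); 
a=cv2.resize(im[90:300,160:350],(543,600),interpolation=cv2.INTER_CUBIC); b=cv2.resize(sc[130:270,190:290],(257,360),interpolation=cv2.INTER_CUBIC)
o=np.zeros((600,800,3),np.uint8); o[:,:543]=a; o[:360,543:]=b; cv2.imwrite("pics/hover.png",cv2.convertScaleAbs(o,alpha=1.5))
E
```

```text
w 0.22340402080503852 88.06125283241272 [1.4563982  0.32354039 0.82975504]
[-0.49658835  0.1188764  -1.1036747 ]
[ 0.5428114  -0.03556721  0.33896782] [ 0.40623255  0.33772964 -1.19881585] 12.6167
```

View pics/hover.png

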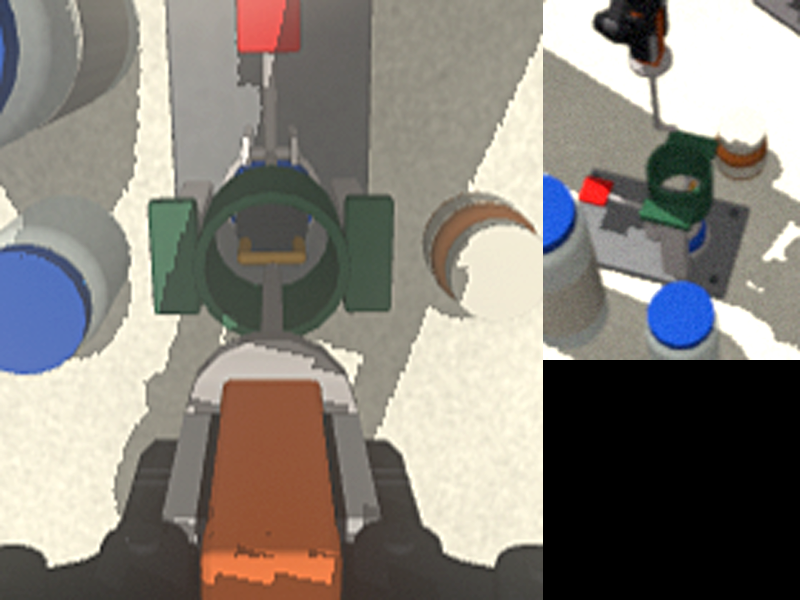

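Hover view: the shaft (column 272) is centred on the bar (240–304, row 258) and the tube (196–348), with its heel around row 263. I'm checking the numbers from this view.

Run:
```python
from h import *
import pickle
c,im=pickle.load(open("D2.pkl","rb")); k=2.857
def L(p): d=np.array(p[:2])-PO; cs,s=np.cos(PY),np.sin(PY); return np.round([1e3*(cs*d[0]+s*d[1]),1e3*(-s*d[0]+cs*d[1])],1)
for n,u,v,z in (("heel",272,264,.222),("bartop",272,257,.115),("rimL",196,255,.16),("rimR",348,255,.16),("rimBottomInner",272,328,.16),("padLow",269,51,.072),("padL",238,40,.072),("padR",300,40,.072)):
    print(n,L(at_z(c,160+u/k,90+v/k,z)))
th=np.linspace(0,2*np.pi,9)
o=im[90:300,160:350]; o=cv2.convertScaleAbs(cv2.resize(o,(543,600),interpolation=cv2.INTER_CUBIC),alpha=1.5)
cs,s=np.cos(PY),np.sin(PY)
def W(x,y,z): return [PO[0]+cs*x-s*y,PO[1]+s*x+cs*y,z]
def draw(pts,col):
    q=[proj(c,W(*p)) for p in pts]; q=np.array([[(u-160)*k,(v-90)*k] for u,v in q]); cv2.polylines(o,[np.round(q).astype(np.int32)],True,col,1)
t=np.linspace(0,2*np.pi,60)
for r in(.032,.027): draw([(r*np.cos(a),r*np.sin(a),.16) for a in t],(255,255,0))
draw([(.006,-.013,.115),(.006,.013,.115),(.012,.013,.115),(.012,-.013,.115)],(255,0,255))
draw([(-.08,-.015,.072),(-.08,.015,.072),(-.11,.015,.072),(-.11,-.015,.072)],(255,255,0))
draw([(-.125,-.055,.015),(.06,-.055,.015),(.06,.055,.015),(-.125,.055,.015)],(0,255,255))
cv2.imwrite("pics/ov.png",o[:420])
```

```text
heel [-20.6   0.6]
bartop [8.3 1. ]
rimL [ -5.6 -29.4]
rimR [-5.7 31.1]
rimBottomInner [25.5  0.9]
padLow [-79.8  -0.5]
padL [-84.8 -15. ]
padR [-84.8  14. ]
```

View pics/ov.png

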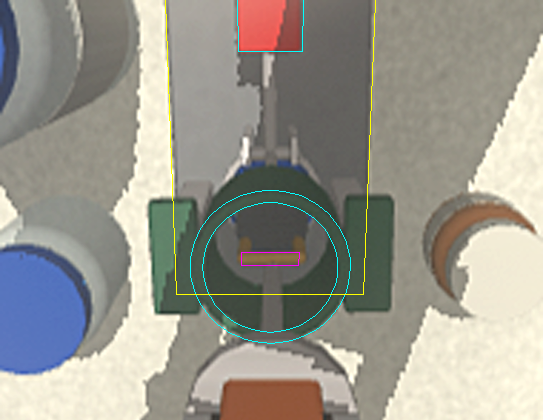

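The projected model matches the image to about 1 mm. Going down.

Run:
```python
from h import *
Y=.0008
F=lambda:np.round(ctrl.current_wrist_force(),2)
print(F())
print(ctrl.line_to(pp(-.017,Y,.30),feed=.1), F())
h=ctrl.line_to(pp(-.017,Y,.228),feed=.05,threshold=4); print("down",h,ctrl.current_ee_pos(),F())
if not h:
    h=ctrl.line_to(pp(.004,Y,.228),feed=.03,threshold=3); e=np.array(ctrl.current_ee_pos()); d=e[:2]-PO
    print("in",h,"x",np.cos(PY)*d[0]+np.sin(PY)*d[1],F(),ctrl.current_time_s())
```

```text
[-0.19  0.43 -1.31]
False [-0.77 -0.32 -1.58]
down False [ 0.54267564 -0.03528647  0.21232452] [-0.25  0.3  -0.3 ]
in False x 0.003933370839906018 [ 0.23 -0.71 -2.17] 15.8583
```

Run:
```python
from h import *
Y=.0008
F=lambda:np.round(ctrl.current_wrist_force(),2)
for z in (.240,.255,.270,.278,.282,.285,.287):
    ctrl.line_to(pp(.003,Y,z),feed=.05); f=F(); print(z,f,np.round(ctrl.current_ee_pos()[2]+.152-ZG,4))
    if f[2]<-32: break
print(ctrl.current_time_s())
```

```text
0.24 [ 0.31 -0.32 -2.27] 0.2405
0.255 [ 2.08 -0.76 -7.59] 0.2549
0.27 [  2.16  -0.08 -13.3 ] 0.2698
0.278 [  1.29  -1.18 -12.9 ] 0.2784
0.282 [ 0.19 -0.5  -7.53] 0.283
0.285 [  1.59  -0.93 -17.94] 0.2847
0.287 [  1.45  -0.59 -18.64] 0.2868
18.2083
```

Run:
```python
from h import *
Y=.0008
F=lambda:np.round(ctrl.current_wrist_force(),2)
ctrl.line_to(pp(.003,Y,.2795),feed=.03); ctrl.hold(.2);print(F())
ctrl.line_to(pp(.000,Y,.2755),feed=.03); ctrl.hold(.4); print(F(),F(),ctrl.current_time_s())
```

```text
[-0.55  0.13 -1.4 ]
[ 0.34 -0.43 -1.11] [ 0.34 -0.43 -1.11] 19.525
```

The sear holds: the force is back to the tool's weight alone. Now I withdraw the hook and return it to the rack.

Run:
```python
from h import *
Y=.0008
F=lambda:np.round(ctrl.current_wrist_force(),2)
print(ctrl.line_to(pp(-.017,Y,.2755),feed=.04,threshold=5),F())
ctrl.line_to(pp(-.017,Y,.365),feed=.1); print(F())
r=ctrl.read_camera("scene"); 
ctrl.move_pose([*HK,.345],OR); ctrl.hold(.2)
c=ctrl.line_to([*HK,ZG+.04],feed=.12,threshold=6); print("c",c,F())
c=ctrl.line_to([*HK,ZG+.002],feed=.04,threshold=6); print("c",c,F(),ctrl.current_ee_pos())
im=ctrl.read_camera("wrist")
cv2.imwrite("pics/back.png",np.hstack([cv2.resize(im,(400,300)),cv2.convertScaleAbs(cv2.resize(r[130:270,190:290],(214,300),interpolation=cv2.INTER_CUBIC),alpha=1.5)]))
print(ctrl.current_time_s())
```

```text
False [-0.43 -0.75 -1.36]
[-1.09 -0.54 -1.78]
c False [-0.25  0.43 -1.8 ]
c False [ 0.75  1.02 -2.01] [0.50890871 0.33507406 0.13833593]
25.4917
```

View pics/back.png

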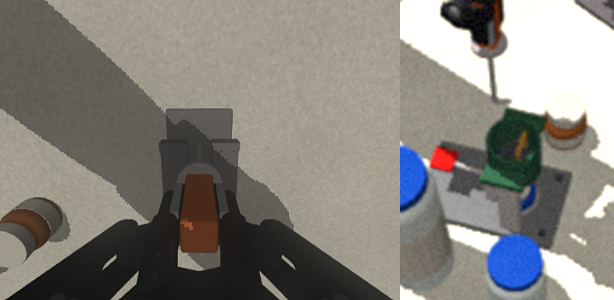

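The right crop shows the brass loop standing high in the bore, so it is cocked. The left view shows the handle upright and centred in the fork. Releasing it, then the trigger.

Run:
```python
from h import *
F=lambda:np.round(ctrl.current_wrist_force(),2)
print(ctrl.line_to([*HK,ZG],feed=.02,threshold=6),F())
ctrl.gripper_to(1.0); ctrl.hold(.2)
ctrl.line_to([*HK,.30],feed=.12)
ctrl.gripper_to(0,effort=30)
def tp(z): p=pp(-.098,.002,.2); return [p[0],p[1],z]
ctrl.move_pose(tp(.28),OP)
ctrl.line_to(tp(.085),feed=.12); print(F())
for z in (.070,.065,.060,.0565):
    ctrl.line_to(tp(z),feed=.05); print(z,F(),ctrl.current_ee_pos()[2])
ctrl.hold(.3)
ctrl.line_to(tp(.28),feed=.15); 
ctrl.move_pose([.50,.14,.36],OP); ctrl.hold(.3)
r=ctrl.read_camera("scene"); t=ctrl.read_camera("top"); f=lambda i:cv2.convertScaleAbs(cv2.resize(i,(400,400),interpolation=cv2.INTER_CUBIC),alpha=1.5)
cv2.imwrite("pics/end.png",np.hstack([f(r[130:270,180:320]),f(r[60:160,240:340])])); print(ctrl.current_time_s())
```

```text
False [1.84 0.53 0.72]
[0.13 0.15 0.29]
0.07 [-0.38  0.43 -0.42] 0.06941156132016355
0.065 [-1.09  0.31  1.78] 0.0647779712568698
0.06 [-1.31  0.29  3.56] 0.05988466562410554
0.0565 [-0.96 -0.67  3.7 ] 0.05644489613008747
36.5083
```

View pics/end.png

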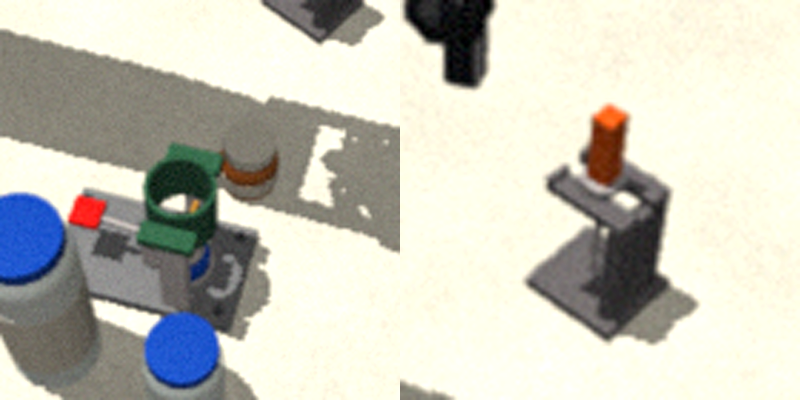

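End view: the loop is low in the bore again (192,207) and the hook hangs in its rack at (608,145). I'm confirming with the earlier press viewpoint.

Run:
```python
from h import *
import pickle
ctrl.move_pose([.53,-.04,.36],OP); ctrl.hold(.3)
im=ctrl.read_camera("wrist"); old=pickle.load(open("D.pkl","rb"))["press"][1]
f=lambda i:cv2.convertScaleAbs(cv2.resize(i[80:220,200:310],(400,510),interpolation=cv2.INTER_CUBIC),alpha=1.7)
cv2.imwrite("pics/cmp.png",np.hstack([f(old),f(im)]))
for q in ctrl.trace("striker","wrist")[:1]: print(q["rect"],q["score"])
print(ctrl.current_time_s())
```

```text
[244.4, 169.9, 266.8, 189.4] 0.83
37.6667
```

View pics/cmp.png

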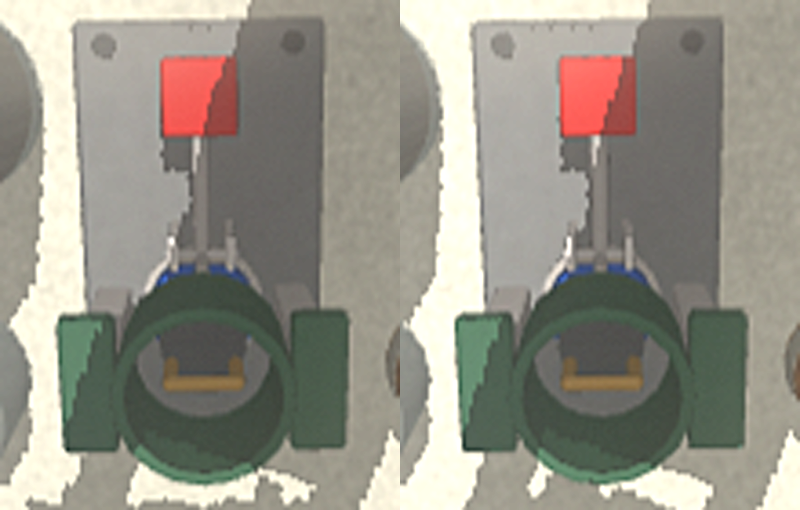

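The bar is back at its rest row (383 in both views), the trigger is free and nothing has moved. Handing in.

```bash
python3 -c "
from h import *
print(ctrl.close_job(),ctrl.current_time_s())"
```

```text
the job is handed in; nothing more can be done
the job is handed in; nothing more can be done
```

I handed the job in at about 38 s: the sear held the cocked striker, the trigger dropped it back to rest, the hook hangs in its rack and I saw no bystander moved; the liner's depth was not visible, and no verdict came back.

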